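# Lock off the planting drive and hang its warning sign

### The arm

A 6-joint arm with a two-finger parallel gripper is mounted at the origin on the work surface. World frame = base frame: x ahead of the robot, y to its left, z up, the work surface at z = 0. Lengths are in mm, angles in rad, forces in N, time in s.
With the tool pointing down it reaches from about 400 to 925 mm from the base axis. Payload 12.5 kg.
Tool frame: the origin (TCP) lies at the very end of the fingers, on their centre line; the grasp point (between the pads) lies 19 mm behind it; z points along the fingers, y is the direction in which the jaws open and shut (so a half turn about z gives the same grasp; the last joint's range is limited). The gripper opens to 95 mm and grips with 3 to 60 N. Pads are 20 mm wide; open, the fingers measure 119 mm over their backs; the gripper's body (75 mm by 180 mm) begins 59 mm behind the grasp point.
Start: joints at [1.038, 0.491, 1.559, -0, 1.092, -0.106], TCP at [258.711, 568.96, 214.661] pointing down, gripper open.
Joint ranges: [-3.1, 3.1], [-0.84, 2.19], [0.05, 2.79], [-1.13, 4.28], [0.06, 2.93], [-2.69, 2.69]. Speed limits (rad/s): [2.22, 2.22, 2.79, 3.14, 3.14, 3.14].

### API

Orientations are given as [roll, pitch, yaw] about the fixed x, y, z axes, in that order (R = Rz(yaw) Ry(pitch) Rx(roll)).
In Python, from cell import env, read_camera, get_calibration gives the robot as it stands.
- The arm moves only by the tool arm_command, never from a script. Its argument "targets" is a list of rows, each a list of 3 entries, a list of its own where there are three numbers: the turn, a rotation vector about the tool's x, y, z in rad, then the shift along the tool's x, y, z in m, then the closure in counts, from 0 (fully open) to 255 (shut). In form: [[[rx, ry, rz], [tx, ty, tz], fingers], ...]. A call has 1 to 8 rows; each row is the pose to reach, as a shift and turn from the pose commanded when the call began, along the tool's axes at that moment; what a row does not reach only later rows make up. A row lasts 1/10 s, in which the tool goes at most 50 mm and 8.59 degrees, less where a joint would pass 70% of its speed; a pose out of reach is approached as far as the arm can. A call with a gripper value outside its range is refused whole. The fingers move at their own pace and stop on an object; the grip force is fixed at half the most. Time passes only in rows, so rows that repeat a pose let the fingers close. It gives the time, the measured TCP pose, the force and the opening at its end, in the units of the state.
- env.state(): the state, without advancing time (a new reading comes with each control period).
- read_camera(name): name is "scene" or "top" or "wrist"; returns (picture, depth): 480x640x3 uint8, blue, green, red; 480x640 float32, mm along the optical axis (not along the pixel's ray), 0 where there is no reading.
- get_calibration(name): a dict with "vfov" (degrees; the focal length in pixels is half the picture's height over the tangent of half this angle, whatever the lens; pixels are square), "cx", "cy" (the principal point, pixels), "k1" (the pictures are not rectified: a ray, as slopes to the right and down, at radius r is drawn at 1 + k1 r^2 times it, then the intrinsics apply), "world_from_camera" (4x4, takes a point from camera to world coordinates). Camera axes: x right, y down, z forward; pixel columns grow to the right and rows downward; lengths in mm; the calibration is good to about 2 mm. A picture is of the moment at which its call begins: read the wrist's pose just before it. get_calibration takes no time and is no camera call; for the wrist camera it gives the pose at the moment of the call.
- env.job_done(): hands the job in, once; it reports no verdict.
The state is a dict: "t": time; "joints": joint angles; "qvel": joint speeds; "tau": joint torques, N m; "eef_pos": TCP position; "tcp_rot": TCP orientation; "ft_force": force on the tool from outside, world axes, zero at the start; "moment": the same for the moment, N m; "opening": opening from 0.0 (shut) to 1.0 (fully open).
Only numpy, scipy, OpenCV 4.12 (cv2) and the standard library are available. Lean on these libraries where they do the work, as an engineer would, in place of code of your own. Each camera call takes 0.05 s, during which the arm holds its last target.

### The job

The middle one of the three rotary isolators on the transplanter's switch cabinet is still on. Turn its red handle anticlockwise fully to off, so that it lies crosswise like its two neighbours; after that swing its steel hasp out over the cabinet's front edge as far as it goes. Then take the white and red hook-on warning sign from the rack, leaving the dibber hanging there, and hang it on the outer bar of that hasp, between the two yellow signs without disturbing them.

Things in the scene. Friction and masses are not known exactly. Their poses are not given: they have to be found in the camera images.
- panel: Grey switch cabinet, fixed, 148 x 400 x 190 mm high. Origin on the deck below the middle handle's axis; x points to its back, y left, z up; its front face (robot's side) is at x -68 mm. On its top, 120 mm apart along y, three yellow plates with red handles (highest point 244 mm). Left and right ones are off and rigid: handle along y, hasp out to the front with a yellow sign on it.
- isolator (a joint): The middle handle's angle: near 0 = on (pointer end with a white stripe towards the cabinet's back), 1.571 = off, at its stop (pointer to the left, the cabinet's +y). Grows anticlockwise seen from above. Stiff (0.25 N m); stays where it is left.
- isolator_grip (a point): On the middle handle's vertical turning axis, 40 mm above the cabinet's top, in its red grip bar: 90 mm long along this point's x axis (turns with the handle, +x is the pointer end), 20 mm wide, top 14 mm above and underside 16 mm below this point.
- hasp (a joint): The middle hasp's angle: near 0 = parked along the cabinet's front edge, under the handle; 1.571 = swung out to the front, at its stop. Grows clockwise seen from above. An inner cam holds it while the handle is on; with the handle off it swings against 0.10 N m of friction and stays where it is left.
- hasp_pivot (a point): The middle hasp's vertical pivot axis, fixed to the cabinet and with its axes, at the height of the blade's upper face (7.5 mm above the cabinet's top): 48 mm in front of and 44 mm to the left of the middle handle's axis.
- hasp_tab (a point): In the middle hasp's black upright thumb tab: 24 mm long (point y), 8 mm thick (point x), its top 11.5 mm above and the blade's upper face 12.5 mm below this point. Moves with the hasp, axes too: parked they are the cabinet's, and it is 34 mm in front and 63 mm to the right of the pivot. There is finger room on both its faces.
- hasp_bar (a point): Middle of the upper face of the hasp's outer bar, where the sign is to hang, 75 mm from the pivot. The blade is 52 mm wide, 5 mm thick; between this 10 mm wide bar and its root is a slot 36 mm across, 26 mm along. Turns with the hasp: -y leads from pivot to bar, x along the bar. Swung out, the bar is 123 mm in front of and 44 mm left of the handle's axis, open air below it.
- sign_grip (a point): In the red grip tab on top of the white sign, for gripping from above across its thickness: 10 mm thick (x), 30 mm wide (y), from 26 mm below to 18 mm above this point. Axes: x normal to the face, y along the width, z up. Below the tab (x = 0 too) are the hook and a plate 90 mm wide, 95 mm high, 5 mm thick, its lower edge 176 mm below this point. Rigid, about 90 g.
- sign_hook (a point): Middle of the underside of the white sign's hook, 32 mm below sign_grip; hung, it rests on the bar. The 20 mm wide, 6 mm thick hook top is 32 mm deep (x), so fingertips stay over 6 mm above this point. Neck at x -16 to -11 mm, tip at x 11 to 16 mm, so 22 mm of room for the bar.
- sign_tip (a point): Lower end of the white sign's hook tip, 18 mm below and 13.5 mm behind (+x) sign_hook. From here to the plate's top the mouth, open to +x, is 31 mm high. The plate hangs straight below the bar: hook it on from the front, moving to +x with the bar in the mouth, then lower it, the tip going down into the slot behind the bar. It comes off the rack the reverse way.
- rack: Fixed rack on the deck, right of the cabinet: base 90 x 270 x 8 mm, two blue posts 238 mm apart, a flat bar 10 mm wide and 5 mm thick along y, upper face 190 mm above the deck. Origin on the deck below the bar's middle; x points to its back, its front is open. The white sign (facing -x) and a dibber hang on it 104 mm apart, either one on the left.
- dibber_hook (a point): Middle of the underside of the hook of the dibber (wooden handle, steel point, 180 mm high, 32 mm thick), which hangs loose beside the white sign on the rack.
- sign_left_grip (a point): In the grip tab of the loose yellow sign that hangs on the left isolator's hasp; same shape as the white sign.
- sign_right_grip (a point): In the grip tab of the loose yellow sign that hangs on the right isolator's hasp; same shape as the white sign. Between the two yellow signs the white one has about 30 mm free on either side.
Mind the look-alikes: they are no part of the job. Leave any green look-alike of the part that bears sign_grip alone.

How it is judged (in metres and radians):
On the way, in this order (a step that is already met when the one before it is completed fails the run):
1. the middle isolator's handle is turned to off (value of joint isolator above 1.45 rad), for 0.2 s.
2. the middle hasp is swung out with the handle off (value of joint isolator above 1.45 rad and value of joint hasp above 1.43 rad), for 0.2 s.
At the end, for the whole second after the job is handed in: Middle handle off (above 1.43 rad), its hasp out (above 1.40 rad), the white sign hanging free and upright (0.15 rad) on the hasp's bar, hook within 12 mm along, 10 mm across and 6 mm in height of the bar's middle. Yellow signs and dibber within 20 mm of where they were (value of joint isolator above 1.43 rad and value of joint hasp above 1.4 rad and x of sign_hook in the frame of hasp_bar between -0.012 and 0.012 m and y of sign_hook in the frame of hasp_bar between -0.01 and 0.01 m and z of sign_hook in the frame of hasp_bar between -0.005 and 0.006 m and angle between sign_grip's own z axis and vertical below 0.15 rad and velocity of joint hasp below 0.05 rad/s and distance of each of sign_left_grip, sign_right_grip, dibber_hook from where it was at the start of the episode below 0.02 m); the robot touches nothing.
It fails at once if the hasp is forced out before the handle is off (value of joint isolator below 1.3 rad and value of joint hasp above 0.6 rad).
It fails at once if the left yellow sign is knocked about (over 30 mm) (distance of sign_left_grip from where it was at the start of the episode above 0.03 m).
It fails at once if the right yellow sign is knocked about (over 30 mm) (distance of sign_right_grip from where it was at the start of the episode above 0.03 m).
It fails at once if the dibber is knocked about (over 30 mm) (distance of dibber_hook from where it was at the start of the episode above 0.03 m).
It also fails if it takes over 72 s, if anything falls off the work surface, if the arm or the gripper's body presses on something with over 40 N, if the wrist force passes 120 N, or if a joint passes its speed limit or range.

## Working session

There is one attempt and no reset: what is moved stays moved. The work goes in short steps, Python scripts to look and compute and a tool call to move; the robot and the scene stay as the last step left them, time stands still between calls to the robot, and variables do not carry over. Pictures are saved under pics/ and viewed, and the job is handed in when it is done.

Besides the shell and the picture viewer there is one more tool, called after "Request:" in YAML: its name, and indented under it one key for each argument. arm_command: Moves the arm, as the interface text tells. Its arguments: {"type":"object","properties":{"targets":{"type":"array"}},"required":["targets"]}

```bash
ls; mkdir -p pics; python3 - <<'E'
from cell import env, read_camera, get_calibration
import cv2
print(env.state())
for n in ["scene","top","wrist"]:
    c=get_calibration(n); print(n,c)
    p,d=read_camera(n); cv2.imwrite(f"pics/{n}0.png",p)
    import numpy as np; np.save(f"pics/{n}0.npy",d)
print(env.state()['t'])
E
```

```text
pics
{'t': 0.0, 'joints': array([ 1.03838232e+00,  4.91593364e-01,  1.55945971e+00, -2.35816460e-05,
        1.09168517e+00, -1.05587622e-01]), 'qvel': array([-0.00026105, -0.00114896,  0.00213683,  0.0010122 ,  0.00051194,
       -0.00257783]), 'tau': array([ 8.36797371e-04, -6.12654090e+01, -2.58189315e+01,  6.92310906e-02,
        4.81397426e-02, -9.55186692e-05]), 'eef_pos': array([258.59234152, 568.72543545, 214.03721163]), 'tcp_rot': array([-3.14045124e+00, -9.99379829e-05,  2.71477709e+00]), 'ft_force': array([ 0.66908233, -0.61555174, -0.06677894]), 'moment': array([-0.01979003,  0.02704682, -0.00372027]), 'opening': 1.0024656594848118}
scene {'vfov': 44.7555232775298, 'cx': 311.75077237791976, 'cy': 237.96668247180497, 'k1': -0.138362253639914, 'world_from_camera': array([[ 8.70867261e-01,  3.68508974e-01, -3.25255823e-01,
         9.84668074e+02],
       [ 4.91508183e-01, -6.57147643e-01,  5.71468881e-01,
        -8.95975403e+02],
       [-3.14968609e-03, -6.57539437e-01, -7.53413544e-01,
         1.18041893e+03],
       [ 0.00000000e+00,  0.00000000e+00,  0.00000000e+00,
 
[... 281 characters left out ...]
e-02, -6.25168694e-03,
        -1.19541928e+02],
       [ 5.00365827e-03, -7.47161738e-02, -9.97192287e-01,
         1.36466462e+03],
       [ 0.00000000e+00,  0.00000000e+00,  0.00000000e+00,
         1.00000000e+00]])}
wrist {'vfov': 61.68351582025719, 'cx': 311.9398157821356, 'cy': 239.4974645644333, 'k1': -0.07441372309900922, 'world_from_camera': array([[ 4.13737029e-01,  8.69688654e-01,  2.69190110e-01,
         1.83298384e+02],
       [ 9.10395591e-01, -3.94833883e-01, -1.23636855e-01,
         6.03696047e+02],
       [-1.24019390e-03,  2.96222634e-01, -9.55118115e-01,
         3.84706661e+02],
       [ 0.00000000e+00,  0.00000000e+00,  0.00000000e+00,
         1.00000000e+00]])}
0.15
```

View pics/top0.png

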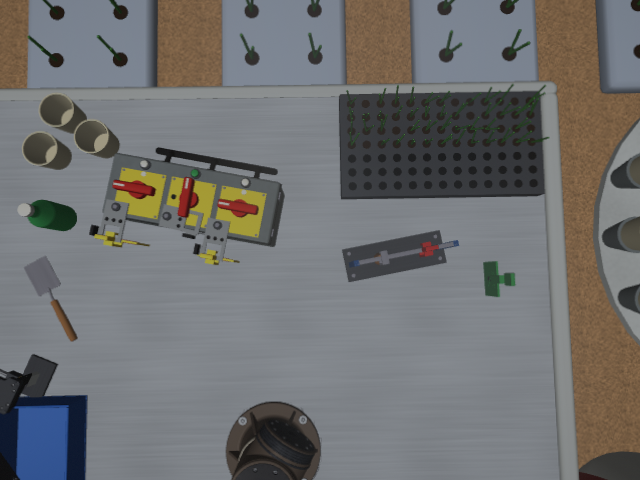

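View pics/scene0.png

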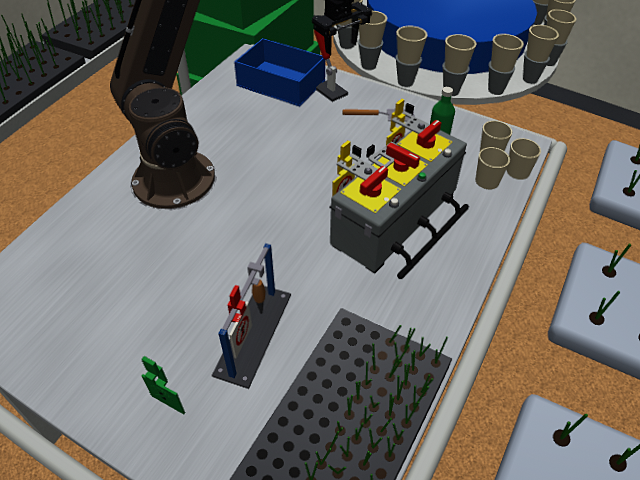

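```bash
cat > h.py <<'E'
from cell import env, read_camera, get_calibration
import cv2, numpy as np
def K(c):
    f=240/np.tan(np.radians(c['vfov'])/2); return f
def rays(c,uv):
    uv=np.atleast_2d(np.asarray(uv,float)); f=K(c)
    d=(uv-[c['cx'],c['cy']])/f
    s=d.copy()
    for _ in range(30):
        r2=(s**2).sum(1,keepdims=True); s=d/(1+c['k1']*r2)
    T=c['world_from_camera']
    v=np.c_[s,np.ones(len(s))]@T[:3,:3].T
    return T[:3,3],v
def onplane(c,uv,z):
    o,v=rays(c,uv); return o+v*((z-o[2])/v[:,2])[:,None]
def deproj(c,uv,dep):
    o,v=rays(c,uv); return o+v*np.asarray(dep,float).reshape(-1,1)
def cloud(c,d,mask=None):
    m=(d>0) if mask is None else (mask>0)&(d>0)
    v,u=np.nonzero(m); return deproj(c,np.c_[u,v],d[v,u]),np.c_[u,v]
def tri(c1,p1,c2,p2):
    o1,v1=rays(c1,p1);o2,v2=rays(c2,p2)
    v1=v1[0];v2=v2[0]
    A=np.c_[v1,-v2];s=np.linalg.lstsq(A,o2-o1,rcond=None)[0]
    a=o1+v1*s[0];b=o2+v2*s[1]; return (a+b)/2,np.linalg.norm(a-b)
def proj(c,P):
    T=np.linalg.inv(c['world_from_camera']);q=np.atleast_2d(P)@T[:3,:3].T+T[:3,3]
    s=q[:,:2]/q[:,2:];s=s*(1+c['k1']*(s**2).sum(1,keepdims=True))
    return s*K(c)+[c['cx'],c['cy']]
def mask(p,name):
    h=cv2.cvtColor(p,cv2.COLOR_BGR2HSV)
    if name=='red': return cv2.inRange(h,(0,150,80),(8,255,255))|cv2.inRange(h,(172,150,80),(180,255,255))
    if name=='yellow': return cv2.inRange(h,(22,150,100),(34,255,255))
    if name=='green': return cv2.inRange(h,(45,100,50),(75,255,255))
E
python3 - <<'E'
from h import *
p=cv2.imread('pics/top0.png');d=np.load('pics/top0.npy');c=get_calibration('top')
cv2.imwrite('pics/top_cab.png',cv2.resize(p[140:275,80:300],None,fx=3.6,fy=3.6,interpolation=cv2.INTER_CUBIC))
cv2.imwrite('pics/top_rack.png',cv2.resize(p[220:310,335:525],None,fx=4,fy=4,interpolation=cv2.INTER_CUBIC))
m=mask(p,'red')
n,l,s,ce=cv2.connectedComponentsWithStats(m)
for i in range(1,n):
    if s[i,4]<15: continue
    P,uv=cloud(c,d,(l==i).astype(np.uint8))
    zt=np.percentile(P[:,2],95); top=P[P[:,2]>zt-8]
    r=cv2.minAreaRect(uv.astype(np.float32))
    print(s[i],ce[i].round(1),'ztop',zt.round(1),'topc',top.mean(0).round(1),onplane(c,ce[i],244).round(1),r)
m=mask(p,'yellow')
n,l,s,ce=cv2.connectedComponentsWithStats(m)
for i in range(1,n):
    if s[i,4]<15: continue
    P,uv=cloud(c,d,(l==i).astype(np.uint8))
    print('Y',s[i],ce[i].round(1),np.median(P,0).round(1))
E
```

```text
[178 177  14  40 286] [184.2 198.3] ztop 247.0 topc [630.  172.9 243.8] [[629.9 172.9 244. ]] ((184.171142578125, 196.53021240234375), (8.74719524383545, 39.44927215576172), 10.007980346679688)
[113 180  39  19 382] [134.1 187.9] ztop 246.8 topc [657.  286.5 243.6] [[655.2 285.1 244. ]] ((131.94802856445312, 186.72659301757812), (38.25510787963867, 16.232202529907227), 24.227745056152344)
[190 192   7  15  65] [193.2 198.9] ztop 222.5 topc [632.8 159.8 217.4] [[628.2 152.9 244. ]] ((193.45947265625, 199.24325561523438), (5.260767459869385, 14.138313293457031), 9.462322235107422)
[218 199  39  18 379] [238.7 207.3] ztop 246.6 topc [609.8  50.6 243.4] [[607.6  51.  244. ]] ((236.95980834960938, 207.88453674316406), (38.23324966430664, 16.210535049438477), 2.602562189102173)
[420 242  18  14 124] [428.5 248.5] ztop 242.2 topc [ 510.1 -379.1  240. ] [[ 508.  -372.1  244. ]] ((428.8990783691406, 249.16973876953125), (14.846308708190918, 14.367395401000977), 16.699243545532227)
Y [ 116  168   50   50 1293] [142.2 193.2] [644.4 282.  191.8]
Y [167 177  17  30 298] [175.  191.5] [655.6 207.5 191.9]
Y [190 181  26  46 606] [203.7 198.8] [638.1 140.3 192. ]
Y [ 216  186   50   51 1271] [242.1 211.4] [597.2  49.  192. ]
Y [186 214  11  12 100] [191.  219.7] [586.5 169.8 192.8]
Y [ 95 232  42  14 172] [110.9 238.9] [542.9 353.5 203. ]
Y [200 250  18  14 129] [209.  256.7] [499.3 122.  205.8]
Y [223 259  11   3  15] [227.6 259.7] [492.7  94.  149.3]
```

```bash
python3 - <<'E'
from h import *
p=cv2.imread('pics/scene0.png')
cv2.imwrite('pics/sc_cab.png',cv2.resize(p[80:280,310:480],None,fx=3,fy=3,interpolation=cv2.INTER_CUBIC))
cv2.imwrite('pics/sc_rack.png',cv2.resize(p[235:395,205:300],None,fx=3.7,fy=3.7,interpolation=cv2.INTER_CUBIC))
E
```

```text
(no output)
```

View pics/top_cab.png

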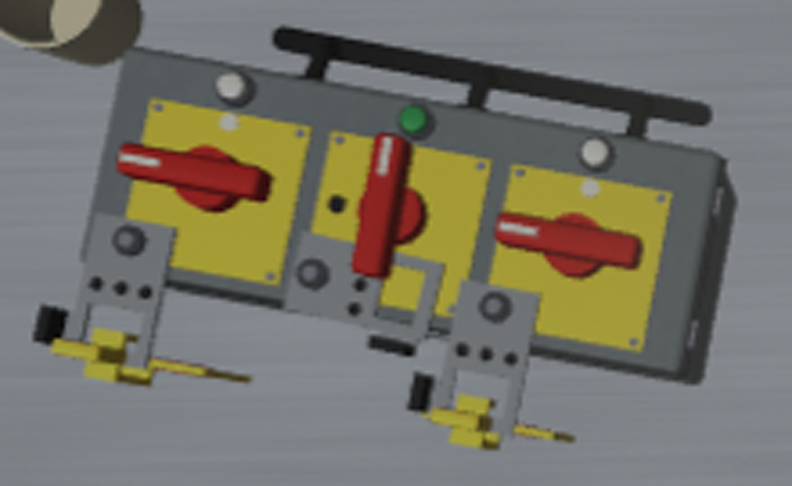

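View pics/top_rack.png

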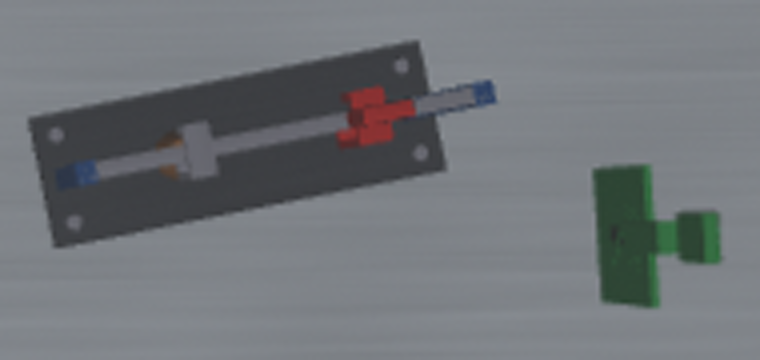

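View pics/sc_cab.png

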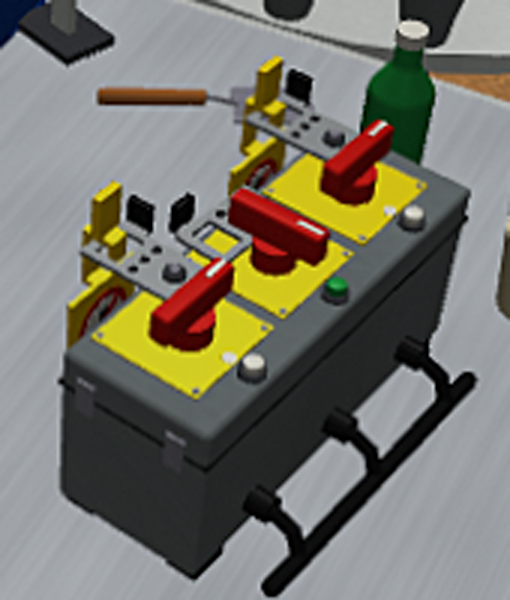

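View pics/sc_rack.png

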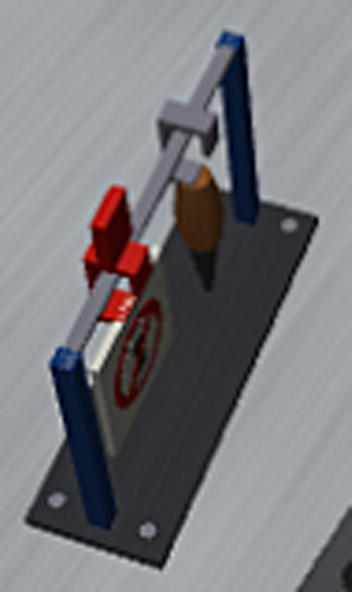

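```bash
python3 - <<'E'
from h import *
def ana(name):
    p=cv2.imread(f'pics/{name}0.png');d=np.load(f'pics/{name}0.npy');c=get_calibration(name)
    P,uv=cloud(c,d)
    for nm,ctr in [('L',(657,290)),('M',(634,172)),('R',(610,54))]:
        s=P[(np.hypot(P[:,0]-ctr[0],P[:,1]-ctr[1])<65)&(P[:,2]>235)&(P[:,2]<255)]
        r=cv2.minAreaRect(s[:,:2].astype(np.float32)); m=s[:,:2]-s[:,:2].mean(0)
        w,v=np.linalg.eigh(m.T@m); 
        print(name,nm,len(s),'c',np.round(r[0],1),'size',np.round(r[1],1),'mean',s.mean(0).round(1),'dir',np.degrees(np.arctan2(*v[::-1,1])).round(1))
    s=P[(P[:,0]>480)&(P[:,0]<530)&(P[:,1]>-450)&(P[:,1]<-180)&(P[:,2]>215)&(P[:,2]<250)]
    r=cv2.minAreaRect(s[:,:2].astype(np.float32)); print(name,'tab',np.round(r[0],1),np.round(r[1],1),r[2],s.mean(0).round(1))
    s=P[(P[:,0]>450)&(P[:,0]<550)&(P[:,1]>-480)&(P[:,1]<-180)&(P[:,2]>180)&(P[:,2]<205)]
    a=np.polyfit(s[:,1],s[:,0],1); print('bar dx/dy',a, s[:,1].min(),s[:,1].max(),np.median(s[:,2]))
    # yellow tabs
    m=mask(p,'yellow');Y,uv=cloud(c,d,m)
    for nm,ctr in [('YL',(543,354)),('YR',(499,122))]:
        s=Y[(np.hypot(Y[:,0]-ctr[0],Y[:,1]-ctr[1])<60)]
        s=s[s[:,2]>225]; print(name,nm,len(s),s.mean(0).round(1) if len(s) else '',s[:,2].max() if len(s) else '')
ana('top');ana('scene')
E
```

```text
top L 371 c [658.3 290.2] size [93.  20.5] mean [657.5 288.8 243.3] dir 79.0
top M 371 c [635.2 171.9] size [21.6 90.5] mean [634.1 171.1 243.2] dir 170.2
top R 360 c [611.7  55.2] size [90.8 20.4] mean [611.1  54.3 243.4] dir 78.8
top tab [ 510.4 -380. ] [ 9.7 30.3] 10.34269905090332 [ 509.9 -378.   237.7]
bar dx/dy [-1.80937711e-01  4.41491037e+02] -454.33461451999887 -208.8517816623575 191.4817797255223
top YL 53 [546.2 354.7 246.8] 254.15242446240313
top YR 55 [499.7 121.8 246.7] 251.70372288948352
scene L 208 c [661.3 291.5] size [98. 22.] mean [661.5 286.4 242.2] dir 77.1
scene M 263 c [637.6 173. ] size [26.8 90.1] mean [637.6 170.3 242.2] dir 169.8
scene R 256 c [614.   52.3] size [91.2 22.1] mean [614.3  51.  242.5] dir 78.1
scene tab [ 512.5 -379. ] [10.9 32.8] 9.67042350769043 [ 514.  -382.3  232.3]
bar dx/dy [-1.9332141e-01  4.3953155e+02] -454.7653052080039 -205.7347094202055 190.9944425017727
scene YL 21 [548.  356.4 247.7] 251.22054594269719
scene YR 26 [501.6 123.  247.6] 251.03008869324844
```

```bash
cat >> h.py <<'E'
from scipy.spatial.transform import Rotation as Ro
def rpy(roll,pitch,yaw): return Ro.from_euler('xyz',[roll,pitch,yaw])
def plan(*targets):
    """targets: (x,y,z,yaw) world mm, tool down"""
    s=env.state(); R0=rpy(*s['tcp_rot']); p0=s['eef_pos']
    print('t',round(s['t'],2),'pos',p0.round(1),'rpy',s['tcp_rot'].round(4),'F',s['ft_force'].round(1),'open',round(s['opening'],3),'j',s['joints'].round(2))
    for x,y,z,yaw in targets:
        R=rpy(np.pi,0,yaw)
        rv=(R0.inv()*R).as_rotvec(); sh=R0.inv().apply(np.array([x,y,z])-p0)/1000
        print('rot',rv.round(4).tolist(),'shift',sh.round(4).tolist(),'| d',round(np.linalg.norm(sh)*1000,1),'deg',np.degrees(np.linalg.norm(rv)).round(1))
A=np.array([635.0,172.2]); PY=-0.196
def pan(x,y):
    c,s=np.cos(PY),np.sin(PY); return A+[c*x-s*y,s*x+c*y]
E
python3 - <<'E'
from h import *
plan((258.6,568.7,360,2.715),(400,420,360,1.6),(635,172,380,0.5),(635,172.2,380,-0.17))
E
```

```text
t 0.15 pos [258.6 568.8 214.2] rpy [-3.1408e+00 -1.0000e-04  2.7148e+00] F [-0.4 -0.3 -0.2] open 1.0 j [ 1.04  0.49  1.56  0.    1.09 -0.11]
rot [-0.0008, -0.0001, -0.0002] shift [-0.0, -0.0002, -0.1458] | d 145.8 deg 0.0
rot [-0.0008, 0.0004, 1.1148] shift [-0.1903, -0.077, -0.1457] | d 251.8 deg 63.9
rot [-0.0005, 0.0008, 2.2148] shift [-0.5069, -0.2055, -0.1657] | d 571.5 deg 126.9
rot [-0.0003, 0.0011, 2.8848] shift [-0.5068, -0.2053, -0.1657] | d 571.3 deg 165.3
```

Candidates in the top picture:
- **Red handles:** left (132,187), middle (184,197), right (237,207). I choose the middle one, because its stripe points to the back.
- **Signs:** white and red on the rack (429,249), yellow (111,239) and (209,257), green look-alike on the deck (500,280). I choose (429,249). The dibber is at (385,258).

The crops confirm both choices.

Request:
arm_command:
  targets:
    - [[0,0,0],[0,0,-0.05],0]
    - [[0,0,0],[0,0,-0.1],0]
    - [[0,0,0.15],[-0.02,-0.01,-0.145],0]
    - [[0,0,0.3],[-0.06,-0.03,-0.145],0]
    - [[0,0,0.45],[-0.1,-0.045,-0.145],0]
    - [[0,0,0.6],[-0.15,-0.06,-0.15],0]
    - [[0,0,0.75],[-0.2,-0.08,-0.155],0]
    - [[0,0,0.9],[-0.24,-0.1,-0.16],0]

```text
t: 0.95
eef_pos: [436.0, 378.2, 374.3]
tcp_rot: [-3.141, 0.0, 1.809]
ft_force: [0.4, 0.6, 0.5]
opening: 0.999
```

```bash
python3 - <<'E'
from h import *
plan((635,172.2,380,0.63),(635,172.2,380,-0.17))
E
```

```text
t 0.95 pos [436.  378.2 374.3] rpy [-3.1412e+00  1.0000e-04  1.8088e+00] F [0.4 0.6 0.5] open 0.999 j [0.6  0.3  1.43 0.   1.41 0.36]
rot [-0.0003, 0.0004, 1.1788] shift [-0.2471, 0.1448, -0.0057] | d 286.5 deg 67.5
rot [-0.0001, 0.0005, 1.9788] shift [-0.2471, 0.1448, -0.0057] | d 286.5 deg 113.4
```

Request:
arm_command:
  targets:
    - [[0,0,0.15],[-0.035,0.02,-0.005],0]
    - [[0,0,0.3],[-0.07,0.04,-0.005],0]
    - [[0,0,0.45],[-0.105,0.061,-0.005],0]
    - [[0,0,0.6],[-0.14,0.082,-0.005],0]
    - [[0,0,0.75],[-0.175,0.103,-0.005],0]
    - [[0,0,0.9],[-0.21,0.123,-0.005],0]
    - [[0,0,1.05],[-0.23,0.135,-0.005],0]
    - [[0,0,1.18],[-0.247,0.145,-0.005],0]

```text
t: 1.75
eef_pos: [636.2, 173.5, 378.8]
tcp_rot: [-3.141, 0.001, 0.627]
ft_force: [-0.3, -0.1, -0.0]
opening: 1.001
```

Request:
arm_command:
  targets:
    - [[0,0,0.15],[0,0,0],0]
    - [[0,0,0.3],[0,0,0],0]
    - [[0,0,0.45],[0,0,0],0]
    - [[0,0,0.6],[0,0,0],0]
    - [[0,0,0.7],[0,0,0],0]
    - [[0,0,0.8],[0,0,0],0]
    - [[0,0,0.8],[0,0,0],0]

```text
t: 2.45
eef_pos: [635.2, 175.0, 379.2]
tcp_rot: [3.141, 0.0, -0.167]
ft_force: [0.9, 0.9, 0.9]
opening: 0.998
```

```bash
python3 - <<'E'
from h import *
plan((635,172.2,380,-0.17))
c=get_calibration('wrist');p,d=read_camera('wrist');cv2.imwrite('pics/w1.png',p);np.save('pics/w1.npy',d);np.save('pics/w1T.npy',c['world_from_camera'])
E
```

```text
t 2.45 pos [635.2 175.  379.2] rpy [ 3.1415e+00  5.0000e-04 -1.6670e-01] F [0.9 0.9 0.9] open 0.998 j [0.17 0.44 1.21 0.   1.49 1.91]
rot [0.0001, 0.0005, 0.0033] shift [0.0003, 0.0028, -0.0008] | d 2.9 deg 0.2
```

View pics/w1.png

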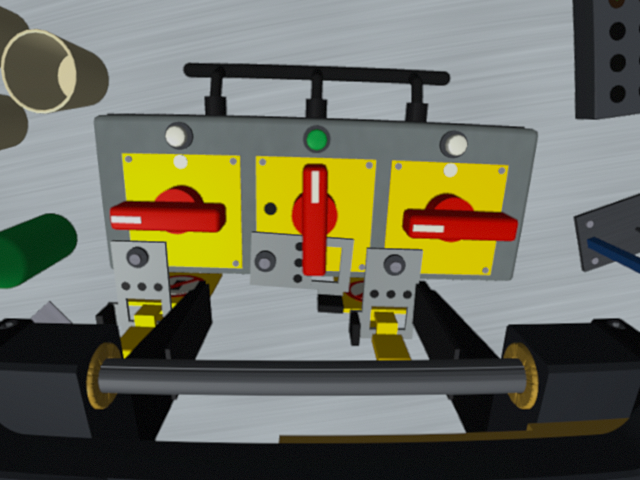

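```bash
python3 - <<'E'
from h import *
p=cv2.imread('pics/w1.png');d=np.load('pics/w1.npy');c=get_calibration('wrist');c['world_from_camera']=np.load('pics/w1T.npy')
P,uv=cloud(c,d)
for nm,ctr in [('L',(657,290)),('M',(634,172)),('R',(610,54))]:
    s=P[(np.hypot(P[:,0]-ctr[0],P[:,1]-ctr[1])<65)&(P[:,2]>238)&(P[:,2]<249)]
    r=cv2.minAreaRect(s[:,:2].astype(np.float32)); m=s[:,:2]-s[:,:2].mean(0)
    w,v=np.linalg.eigh(m.T@m)
    print(nm,len(s),'c',np.round(r[0],1),'size',np.round(r[1],1),'mean',s.mean(0).round(1),'dir',np.degrees(np.arctan2(*v[::-1,1])).round(1))
t=P[(np.hypot(*(P[:,:2]-pan(-82,-19)).T)<22)&(P[:,2]>214)&(P[:,2]<230)]
tu=uv[(np.hypot(*(P[:,:2]-pan(-82,-19)).T)<22)&(P[:,2]>214)&(P[:,2]<230)]
print('tab pred',pan(-82,-19),'obs',len(t),t.mean(0) if len(t) else '',tu.mean(0) if len(t) else '')
if len(t):
    print(cv2.minAreaRect(t[:,:2].astype(np.float32)))
print('pivot pred px',proj(c,[*pan(-48,44),200]),'seen (265,262)', onplane(c,[[265,262]],203), pan(-48,44))
E
```

```text
L 2713 c [661.4 289.8] size [89.8 20.7] mean [662.1 288.  243.7] dir 78.7
M 2709 c [638.5 172.6] size [19.5 89.1] mean [640.8 172.5 244. ] dir 169.9
R 2689 c [614.6  55.8] size [89.3 20.8] mean [616.   56.8 243.8] dir 78.8
tab pred [550.86981795 169.53307898] obs 296 [552.57294208 172.562824   220.50272585] [329.74662162 307.19594595]
((551.6837768554688, 172.6152801513672), (23.67836570739746, 8.643034934997559), 75.98277282714844)
pivot pred px [[266.12073654 263.3984981 ]] seen (265,262) [[599.0555024  224.90481145 203.        ]] [596.48792556 224.70542946]
```

```bash
sed -i 's/^A=.*$/A=np.array([637.0,172.4]); PY=-0.196/' h.py; python3 - <<'E'
from h import *
plan((637,172.4,280,-0.175),(637,172.4,220,-0.175))
E
```

```text
t 2.5 pos [635.2 175.  379.2] rpy [ 3.1415e+00  5.0000e-04 -1.6310e-01] F [ 0.1  0.6 -0.4] open 0.998 j [0.17 0.44 1.21 0.   1.49 1.9 ]
rot [0.0001, 0.0005, 0.0119] shift [0.0023, 0.0023, 0.0992] | d 99.3 deg 0.7
rot [0.0001, 0.0005, 0.0119] shift [0.0023, 0.0023, 0.1592] | d 159.2 deg 0.7
```

Request:
arm_command:
  targets:
    - [[0,0,0.01],[0.002,0.002,0.04],110]
    - [[0,0,0.01],[0.002,0.002,0.08],110]
    - [[0,0,0.01],[0.002,0.002,0.11],110]
    - [[0,0,0.01],[0.002,0.002,0.13],110]
    - [[0,0,0.01],[0.002,0.002,0.145],110]
    - [[0,0,0.01],[0.002,0.002,0.158],110]
    - [[0,0,0.01],[0.002,0.002,0.158],110]

```text
t: 3.2
eef_pos: [636.3, 172.7, 219.7]
tcp_rot: [3.141, 0.003, -0.174]
ft_force: [0.9, -0.1, 0.5]
opening: 0.572
```

Request:
arm_command:
  targets:
    - [[0,0,0],[0,0,0],255]
    - [[0,0,0],[0,0,0],255]
    - [[0,0,0],[0,0,0],255]
    - [[0,0,0],[0,0,0],255]

```text
t: 3.6
eef_pos: [637.0, 172.8, 222.1]
tcp_rot: [-3.141, -0.001, -0.175]
ft_force: [-0.3, 1.1, 0.3]
opening: 0.29
```

Request:
arm_command:
  targets:
    - [[0,0,0],[0,0,0],255]
    - [[0,0,0],[0,0,0],255]
    - [[0,0,0],[0,0,0],255]

```text
t: 3.9
eef_pos: [636.9, 172.8, 221.8]
tcp_rot: [-3.141, -0.0, -0.175]
ft_force: [-0.1, 1.4, 3.0]
opening: 0.208
```

Gripped (opening 0.208 is about 20 mm). Now I turn the handle anticlockwise, which is −z in the tool frame.

Request:
arm_command:
  targets:
    - [[0,0,-0.1],[0,0,0],255]
    - [[0,0,-0.22],[0,0,0],255]
    - [[0,0,-0.34],[0,0,0],255]
    - [[0,0,-0.46],[0,0,0],255]
    - [[0,0,-0.58],[0,0,0],255]
    - [[0,0,-0.7],[0,0,0],255]
    - [[0,0,-0.8],[0,0,0],255]

```text
t: 4.6
eef_pos: [636.9, 173.0, 221.8]
tcp_rot: [-3.141, -0.001, 0.629]
ft_force: [-0.8, 1.2, 3.3]
opening: 0.206
```

Request:
arm_command:
  targets:
    - [[0,0,-0.12],[0,0,0],255]
    - [[0,0,-0.24],[0,0,0],255]
    - [[0,0,-0.36],[0,0,0],255]
    - [[0,0,-0.48],[0,0,0],255]
    - [[0,0,-0.6],[0,0,0],255]
    - [[0,0,-0.7],[0,0,0],255]
    - [[0,0,-0.77],[0,0,0],255]
    - [[0,0,-0.77],[0,0,0],255]

```text
t: 5.4
eef_pos: [636.7, 173.2, 221.8]
tcp_rot: [-3.141, -0.001, 1.395]
ft_force: [-1.3, 3.4, 3.8]
opening: 0.207
```

```bash
python3 - <<'E'
from h import *
s=env.state();print(s['moment'],s['ft_force']);plan()
E
```

```text
[ 0.54873252  0.52618663 -0.56963748] [-1.25693681  3.43726047  3.77731424]
t 5.4 pos [636.7 173.2 221.8] rpy [-3.1414e+00 -1.1000e-03  1.3949e+00] F [-1.3  3.4  3.8] open 0.207 j [0.17 0.54 1.46 0.   1.15 0.34]
```

Request:
arm_command:
  targets:
    - [[0,0,-0.01],[0,0,0],255]
    - [[0,0,-0.01],[0,0,0],255]
    - [[0,0,0.015],[0,0,0],140]
    - [[0,0,0.015],[0,0,0],140]
    - [[0,0,0.015],[0,0,0],140]
    - [[0,0,0.015],[0,0,-0.03],140]
    - [[0,0,0.015],[0,0,-0.065],140]
    - [[0,0,0.015],[0,0,-0.1],140]

```text
t: 6.2
eef_pos: [636.8, 172.5, 322.3]
tcp_rot: [-3.141, 0.001, 1.38]
ft_force: [-0.1, -0.1, 0.1]
opening: 0.453
```

```bash
python3 - <<'E'
from h import *
print('tab',pan(-82,-19))
plan((550.5,172,300,PY+np.pi/2),(550.5,172,203,PY+np.pi/2))
p,d=read_camera('top');cv2.imwrite('pics/t2.png',cv2.resize(p[140:275,80:300],None,fx=3.6,fy=3.6,interpolation=cv2.INTER_CUBIC))
c=get_calibration('top');P,uv=cloud(c,d)
for ctr in [(657,290),(634,172)]:
    s=P[(np.hypot(P[:,0]-ctr[0],P[:,1]-ctr[1])<60)&(P[:,2]>235)&(P[:,2]<255)]
    m=s[:,:2]-s[:,:2].mean(0); w,v=np.linalg.eigh(m.T@m); print(len(s),s.mean(0),np.degrees(np.arctan2(*v[::-1,1])).round(1))
E
```

```text
tab [552.86981795 169.73307898]
t 6.2 pos [636.8 172.5 322.3] rpy [-3.1409e+00  6.0000e-04  1.3797e+00] F [-0.1 -0.1  0.1] open 0.453 j [ 0.16  0.47  1.31 -0.    1.36  0.36]
rot [-0.0007, 0.0006, 0.0049] shift [-0.0169, -0.0846, 0.0224] | d 89.1 deg 0.3
rot [-0.0007, 0.0006, 0.0049] shift [-0.0168, -0.0845, 0.1194] | d 147.3 deg 0.3
0 [nan nan nan] 90.0
254 [632.10302112 158.31430586 242.99323247] 77.5<stdin>:8: RuntimeWarning: Mean of empty slice.
  ret = um.true_divide(
```

View pics/t2.png

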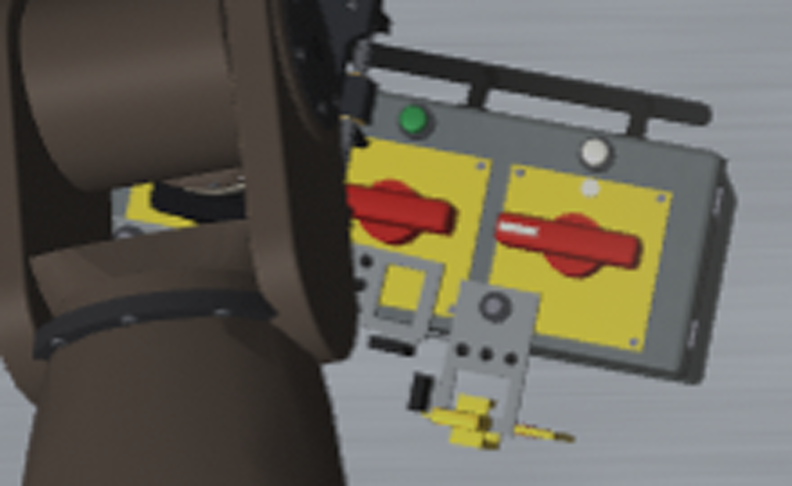

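```bash
python3 - <<'E'
from h import *
plan((550.4,172.2,300,1.327),(550.4,172.2,203,1.327))
E
```

```text
t 6.25 pos [638.1 172.8 328.9] rpy [ 3.1342e+00 -2.5000e-03  1.3798e+00] F [-1.7 -0.3  3.4] open 0.453 j [ 0.16  0.46  1.3  -0.    1.37  0.36]
rot [0.0074, -0.0027, 0.0527] shift [-0.0173, -0.0862, 0.0282] | d 92.3 deg 3.1
rot [0.0074, -0.0027, 0.0527] shift [-0.0175, -0.0869, 0.1252] | d 153.4 deg 3.1
```

Request:
arm_command:
  targets:
    - [[0,0,0.02],[-0.006,-0.03,0.01],175]
    - [[0,0,0.052],[-0.013,-0.065,0.02],175]
    - [[0,0,0.052],[-0.0167,-0.0848,0.025],175]
    - [[0,0,0.052],[-0.0167,-0.0848,0.025],175]
    - [[0,0,0.052],[-0.0167,-0.0848,0.025],175]

```text
t: 6.75
eef_pos: [550.8, 172.4, 296.8]
tcp_rot: [3.141, -0.0, 1.328]
ft_force: [0.2, 0.1, 0.3]
opening: 0.313
```

```bash
python3 - <<'E'
from h import *
plan((550.4,172.2,203,1.327))
c=get_calibration('wrist');p,d=read_camera('wrist');cv2.imwrite('pics/w2.png',p)
E
```

```text
t 6.75 pos [550.8 172.4 296.8] rpy [ 3.1406e+00 -3.0000e-04  1.3280e+00] F [0.2 0.1 0.3] open 0.313 j [ 0.19  0.35  1.57 -0.    1.23  0.43]
rot [0.001, -0.0003, 0.001] shift [-0.0003, -0.0005, 0.0938] | d 93.8 deg 0.1
```

View pics/w2.png

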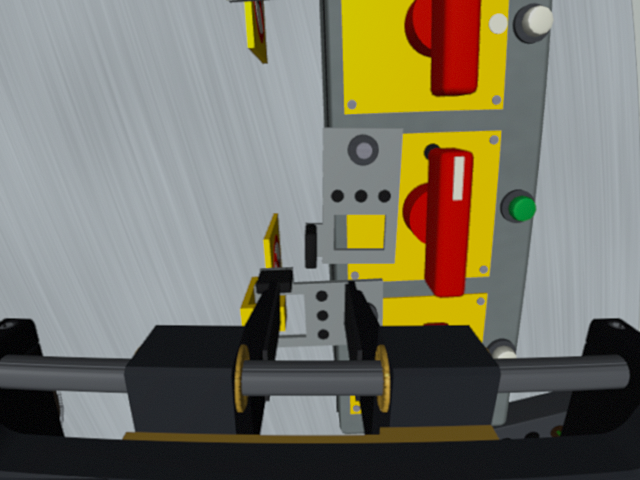

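Request:
arm_command:
  targets:
    - [[0,0,0],[0,0,0.03],175]
    - [[0,0,0],[0,0,0.06],175]
    - [[0,0,0],[0,0,0.08],175]
    - [[0,0,0],[0,0,0.093],175]
    - [[0,0,0],[0,0,0.093],175]
    - [[0,0,0],[0,0,0.093],175]

```text
t: 7.4
eef_pos: [551.2, 172.5, 204.0]
tcp_rot: [3.141, -0.0, 1.328]
ft_force: [1.6, -0.1, 0.2]
opening: 0.313
```

Request:
arm_command:
  targets:
    - [[0,0,0],[0,0,0],255]
    - [[0,0,0],[0,0,0],255]
    - [[0,0,0],[0,0,0],255]
    - [[0,0,0],[0,0,0],255]
    - [[0,0,0],[0,0,0],255]

```text
t: 7.9
eef_pos: [550.4, 172.5, 204.0]
tcp_rot: [3.141, -0.0, 1.328]
ft_force: [-2.0, -0.2, 3.6]
opening: 0.082
```

```bash
python3 - <<'E'
from h import *
P=pan(-48,44); s=env.state(); p0=s['eef_pos'][:2]
print('pivot',P,'r',np.linalg.norm(p0-P))
v=p0-P; y0=s['tcp_rot'][2]
plan(*[(*(P+Ro.from_euler('z',-a).apply([*v,0])[:2]),s['eef_pos'][2],y0-a) for a in [0.1,.2,.3,.4,.5,.6,.7,.8]])
E
```

```text
pivot [598.48792556 224.90542946] r 71.11377757139488
t 7.9 pos [550.4 172.5 204. ] rpy [ 3.1412e+00 -3.0000e-04  1.3281e+00] F [-2.  -0.2  3.6] open 0.082 j [0.19 0.43 1.69 0.   1.01 0.43]
rot [0.0004, -0.0003, 0.1] shift [0.0037, -0.0061, -0.0] | d 7.1 deg 5.7
rot [0.0004, -0.0003, 0.2] shift [0.008, -0.0117, -0.0] | d 14.2 deg 11.5
rot [0.0003, -0.0003, 0.3] shift [0.0129, -0.0169, -0.0] | d 21.3 deg 17.2
rot [0.0003, -0.0003, 0.4] shift [0.0182, -0.0216, -0.0] | d 28.3 deg 22.9
rot [0.0003, -0.0003, 0.5] shift [0.024, -0.0257, -0.0] | d 35.2 deg 28.6
rot [0.0003, -0.0004, 0.6] shift [0.0302, -0.0293, -0.0] | d 42.0 deg 34.4
rot [0.0003, -0.0004, 0.7] shift [0.0366, -0.0322, -0.0] | d 48.8 deg 40.1
rot [0.0003, -0.0004, 0.8] shift [0.0434, -0.0344, -0.0] | d 55.4 deg 45.8
```

Gripped (0.082 is about 8 mm) at r = 71.1 mm, against the expected 71.6. Now the arc.

Request:
arm_command:
  targets:
    - [[0,0,0.1],[0.0037,-0.0061,0],255]
    - [[0,0,0.2],[0.008,-0.0117,0],255]
    - [[0,0,0.3],[0.0129,-0.0169,0],255]
    - [[0,0,0.4],[0.0182,-0.0216,0],255]
    - [[0,0,0.5],[0.024,-0.0257,0],255]
    - [[0,0,0.6],[0.0302,-0.0293,0],255]
    - [[0,0,0.7],[0.0366,-0.0322,0],255]
    - [[0,0,0.8],[0.0434,-0.0344,0],255]

```text
t: 8.7
eef_pos: [526.9, 223.2, 203.9]
tcp_rot: [-3.141, 0.0, 0.524]
ft_force: [-3.3, 0.3, 5.2]
opening: 0.081
```

```bash
python3 - <<'E'
from h import *
P=pan(-48,44); s=env.state(); p0=s['eef_pos'][:2]
print('pivot',P,'r',np.linalg.norm(p0-P))
v=p0-P; y0=s['tcp_rot'][2]
plan(*[(*(P+Ro.from_euler('z',-a).apply([*v,0])[:2]),s['eef_pos'][2],y0-a) for a in [0.1,.2,.3,.4,.5,.6,.7,.76]])
E
```

```text
pivot [598.48792556 224.90542946] r 71.58314032399605
t 8.7 pos [526.9 223.2 203.9] rpy [-3.1412e+00  4.0000e-04  5.2390e-01] F [-3.3  0.3  5.2] open 0.081 j [0.29 0.43 1.7  0.   1.01 1.33]
rot [-0.0003, 0.0004, 0.1] shift [0.0037, -0.0061, 0.0] | d 7.2 deg 5.7
rot [-0.0003, 0.0004, 0.2] shift [0.0081, -0.0118, 0.0] | d 14.3 deg 11.5
rot [-0.0003, 0.0004, 0.3] shift [0.013, -0.017, 0.0] | d 21.4 deg 17.2
rot [-0.0003, 0.0004, 0.4] shift [0.0183, -0.0217, 0.0] | d 28.4 deg 22.9
rot [-0.0003, 0.0004, 0.5] shift [0.0242, -0.0259, 0.0] | d 35.4 deg 28.6
rot [-0.0002, 0.0005, 0.6] shift [0.0304, -0.0295, -0.0] | d 42.3 deg 34.4
rot [-0.0002, 0.0005, 0.7] shift [0.0369, -0.0324, -0.0] | d 49.1 deg 40.1
rot [-0.0002, 0.0005, 0.76] shift [0.041, -0.0338, -0.0] | d 53.1 deg 43.5
```

Request:
arm_command:
  targets:
    - [[0,0,0.1],[0.0037,-0.0061,0],255]
    - [[0,0,0.2],[0.0081,-0.0118,0],255]
    - [[0,0,0.3],[0.013,-0.017,0],255]
    - [[0,0,0.4],[0.0183,-0.0217,0],255]
    - [[0,0,0.5],[0.0242,-0.0259,0],255]
    - [[0,0,0.6],[0.0304,-0.0295,0],255]
    - [[0,0,0.7],[0.0369,-0.0324,0],255]
    - [[0,0,0.74],[0.0396,-0.0334,0],255]

```text
t: 9.5
eef_pos: [543.7, 271.5, 203.7]
tcp_rot: [3.139, 0.003, -0.215]
ft_force: [-14.0, -10.0, 12.2]
opening: 0.081
```

Request:
arm_command:
  targets:
    - [[0,0,0],[0.001,0,0],255]
    - [[0,0,0],[0.001,0,0],255]
    - [[0,0,0],[0.001,0,0],255]

```text
t: 9.8
eef_pos: [543.7, 271.3, 203.9]
tcp_rot: [3.14, 0.004, -0.211]
ft_force: [-15.1, -2.1, 10.0]
opening: 0.083
```

```bash
python3 - <<'E'
from h import *
P=pan(-48,44); s=env.state(); p0=s['eef_pos'][:2]
print('r',np.linalg.norm(p0-P),'M',s['moment'],'expected',pan(-111,78)); plan()
E
```

```text
r 71.80731275999884 M [-0.36847359  2.50951304  0.3447219 ] expected [543.31557509 270.52353708]
t 9.8 pos [543.7 271.3 203.9] rpy [ 3.1397  0.004  -0.2114] F [-15.1  -2.1  10. ] open 0.083 j [0.35 0.48 1.61 0.   1.05 2.14]
```

Request:
arm_command:
  targets:
    - [[0,0,0],[0,0,0],190]
    - [[0,0,0],[0,0,0],190]
    - [[0,0,0],[0,0,0],190]
    - [[0,0,0],[0,0,-0.03],190]
    - [[0,0,0],[0,0,-0.07],190]
    - [[0,0,0],[0,0,-0.12],190]
    - [[0,0,0],[0,0,-0.16],190]

```text
t: 10.5
eef_pos: [546.0, 271.4, 366.2]
tcp_rot: [-3.141, -0.001, -0.212]
ft_force: [0.6, 0.3, -0.2]
opening: 0.25
```

```bash
python3 - <<'E'
from h import *
plan()
p,d=read_camera('scene');cv2.imwrite('pics/s3.png',cv2.resize(p[60:280,290:480],None,fx=2.7,fy=2.7,interpolation=cv2.INTER_CUBIC))
plan((510.5,-379.8,330,0.183+np.pi/2))
E
```

```text
t 10.5 pos [546.  271.4 366.2] rpy [-3.1406e+00 -1.5000e-03 -2.1230e-01] F [ 0.6  0.3 -0.2] open 0.25 j [0.35 0.36 1.37 0.   1.41 2.14]
t 10.55 pos [547.1 271.9 372.6] rpy [-3.1359 -0.0089 -0.2123] F [-1.  -1.1  4.4] open 0.254 j [0.35 0.36 1.36 0.   1.41 2.14]
rot [0.005, -0.0115, -1.966] shift [0.1011, 0.645, 0.0398] | d 654.1 deg 112.6
```

View pics/s3.png

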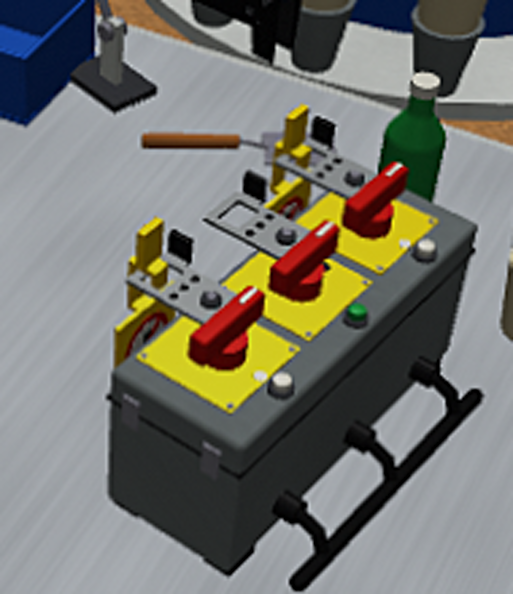

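Request:
arm_command:
  targets:
    - [[0,0,-0.14],[0.006,0.04,0],175]
    - [[0,0,-0.28],[0.014,0.09,0],175]
    - [[0,0,-0.42],[0.022,0.14,0],175]
    - [[0,0,-0.56],[0.03,0.19,0],175]
    - [[0,0,-0.7],[0.037,0.24,0],175]
    - [[0,0,-0.84],[0.045,0.29,0],175]
    - [[0,0,-0.98],[0.053,0.34,0],175]
    - [[0,0,-1.1],[0.06,0.385,0],175]

```text
t: 11.35
eef_pos: [524.8, -95.4, 363.3]
tcp_rot: [3.141, -0.0, 0.882]
ft_force: [0.8, -0.7, -0.5]
opening: 0.315
```

```bash
python3 - <<'E'
from h import *
plan((510.5,-379.8,340,0.183+np.pi/2))
E
```

```text
t 11.35 pos [524.8 -95.4 363.3] rpy [ 3.1413e+00 -3.0000e-04  8.8220e-01] F [ 0.8 -0.7 -0.5] open 0.315 j [-0.3   0.24  1.55  0.    1.35  0.38]
rot [0.0004, -0.0001, -0.8716] shift [-0.2287, 0.1697, 0.0233] | d 285.8 deg 49.9
```

Request:
arm_command:
  targets:
    - [[0,0,-0.14],[-0.03,0.022,0],175]
    - [[0,0,-0.28],[-0.066,0.05,0.005],175]
    - [[0,0,-0.42],[-0.104,0.078,0.01],175]
    - [[0,0,-0.56],[-0.142,0.106,0.015],175]
    - [[0,0,-0.7],[-0.18,0.134,0.02],175]
    - [[0,0,-0.8],[-0.21,0.156,0.023],175]
    - [[0,0,-0.87],[-0.2287,0.1697,0.023],175]
    - [[0,0,-0.87],[-0.2287,0.1697,0.023],175]

```text
t: 12.15
eef_pos: [508.6, -380.7, 339.0]
tcp_rot: [-3.141, -0.001, 1.745]
ft_force: [-1.4, 1.4, -1.2]
opening: 0.315
```

Request:
arm_command:
  targets:
    - [[0,0,0],[0,0,0],175]
    - [[0,0,0],[0,0,0],175]

```text
t: 12.35
eef_pos: [509.4, -377.0, 340.5]
tcp_rot: [3.141, -0.0, 1.746]
ft_force: [-0.7, 0.4, 0.6]
opening: 0.315
```

```bash
python3 - <<'E'
from h import *
plan((510.5,-379.8,203,0.183+np.pi/2))
c=get_calibration('wrist');p,d=read_camera('wrist');cv2.imwrite('pics/w4.png',p)
P,uv=cloud(c,d); q=(np.hypot(P[:,0]-510,P[:,1]+380)<40)&(P[:,2]>233)&(P[:,2]<246)
s=P[q]; print(len(s),cv2.minAreaRect(s[:,:2].astype(np.float32)) if len(s) else '',s.mean(0),uv[q].mean(0))
print(proj(c,[510.5,-379.8,240]))
E
```

```text
t 12.35 pos [ 509.4 -377.   340.5] rpy [ 3.1414e+00 -1.0000e-04  1.7463e+00] F [-0.7  0.4  0.6] open 0.315 j [-0.74  0.41  1.35  0.    1.38 -0.92]
rot [0.0002, -0.0001, -0.0075] shift [-0.003, 0.0006, 0.1375] | d 137.5 deg 0.4
579 ((512.3734130859375, -380.6734313964844), (9.37974739074707, 30.176021575927734), 10.153481483459473) [ 512.20867011 -379.54175954  240.0341655 ] [313.54404145 243.15198618]
[[311.10268589 243.1724828 ]]
```

View pics/w4.png

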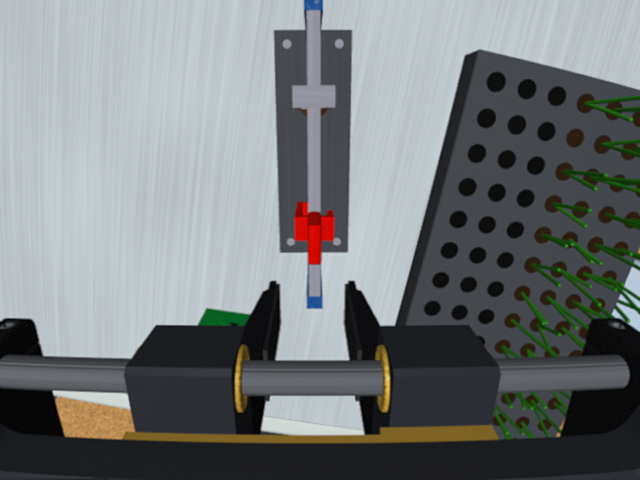

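Request:
arm_command:
  targets:
    - [[0,0,-0.005],[-0.003,0.0014,0.04],175]
    - [[0,0,-0.005],[-0.003,0.0014,0.08],175]
    - [[0,0,-0.005],[-0.003,0.0014,0.11],175]
    - [[0,0,-0.005],[-0.003,0.0014,0.13],175]
    - [[0,0,-0.005],[-0.003,0.0014,0.1375],175]
    - [[0,0,-0.005],[-0.003,0.0014,0.1375],175]
    - [[0,0,-0.005],[-0.003,0.0014,0.1375],175]

```text
t: 13.1
eef_pos: [511.6, -380.5, 204.3]
tcp_rot: [3.14, 0.001, 1.752]
ft_force: [-0.2, 0.4, -0.0]
opening: 0.313
```

Request:
arm_command:
  targets:
    - [[0,0,0],[0,0,0],255]
    - [[0,0,0],[0,0,0],255]
    - [[0,0,0],[0,0,0],255]
    - [[0,0,0],[0,0,0],255]
    - [[0,0,0],[0,0,0],255]
    - [[0,0,0],[0,0,0],255]

```text
t: 13.7
eef_pos: [511.2, -380.7, 203.5]
tcp_rot: [3.141, 0.001, 1.752]
ft_force: [-1.6, 1.6, 5.2]
opening: 0.104
```

```bash
python3 - <<'E'
from h import *
s=env.state();x,y,z=s['eef_pos']; ux=np.array([np.cos(.18),np.sin(.18)])
Q=np.array([x,y])-50*ux
plan((x,y,z+31,1.751),(*Q,z+31,1.751))
E
```

```text
t 13.7 pos [ 511.2 -380.7  203.5] rpy [3.1411e+00 5.0000e-04 1.7516e+00] F [-1.6  1.6  5.2] open 0.104 j [-0.74  0.52  1.54  0.    1.08 -0.92]
rot [0.0005, 0.0005, 0.0006] shift [-0.0, 0.0, -0.031] | d 31.0 deg 0.1
rot [0.0005, 0.0005, 0.0006] shift [0.0, -0.05, -0.031] | d 58.8 deg 0.1
```

Request:
arm_command:
  targets:
    - [[0,0,0],[0,0,-0.008],255]
    - [[0,0,0],[0,0,-0.018],255]
    - [[0,0,0],[0,0,-0.027],255]
    - [[0,0,0],[0,0,-0.031],255]
    - [[0,0,0],[0,0,-0.031],255]

```text
t: 14.2
eef_pos: [511.3, -380.7, 234.8]
tcp_rot: [3.141, 0.001, 1.752]
ft_force: [0.3, 0.6, -1.0]
opening: 0.108
```

Request:
arm_command:
  targets:
    - [[0,0,0],[0,-0.01,0],255]
    - [[0,0,0],[0,-0.025,0],255]
    - [[0,0,0],[0,-0.045,0],255]
    - [[0,0,0],[0,-0.065,0],255]
    - [[0,0,0],[0,-0.075,0],255]
    - [[0,0,0],[0,-0.075,0],255]

```text
t: 14.8
eef_pos: [435.9, -394.4, 234.1]
tcp_rot: [-3.142, -0.0, 1.75]
ft_force: [-0.4, -0.8, -1.2]
opening: 0.1
```

```bash
python3 - <<'E'
from h import *
p,d=read_camera('scene');cv2.imwrite('pics/s5.png',cv2.resize(p[220:400,180:320],None,fx=3,fy=3,interpolation=cv2.INTER_CUBIC))
plan()
# approach: TCP= grip xy; hang: TCP z = 197.5+13=210.5 ; approach +33
Y=PY+np.pi/2
for n,(x,y) in dict(far=(-230,-60),pre=(-180,44),hook=(-123,44)).items(): print(n,pan(x,y),Y,np.linalg.norm(pan(x,y)))
E
```

```text
t 14.85 pos [ 436.8 -394.4  234.1] rpy [3.1413 0.     1.7504] F [ 0.1  0.5 -0.3] open 0.099 j [-0.85  0.42  1.63  0.    1.09 -1.03]
far [399.71886598 158.34071693] 1.3747963267948966 429.93831471841935
pre [469.01527511 250.61209756] 1.3747963267948966 531.7722743144797
hook [524.92391963 239.51149088] 1.3747963267948966 576.9842941168333
```

View pics/s5.png

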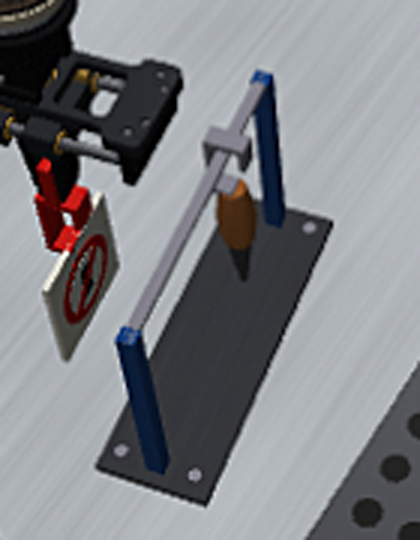

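```bash
python3 - <<'E'
from h import *
plan((436,-394,250,1.75),(420,-100,250,1.6))
E
```

```text
t 14.85 pos [ 436.8 -394.4  234.1] rpy [3.1413 0.     1.7504] F [ 0.1  0.5 -0.3] open 0.099 j [-0.85  0.42  1.63  0.    1.09 -1.03]
rot [0.0003, 0.0, 0.0004] shift [0.0005, -0.0007, -0.0159] | d 15.9 deg 0.0
rot [0.0003, 0.0, 0.1504] shift [0.2926, 0.0361, -0.0159] | d 295.3 deg 8.6
```

Request:
arm_command:
  targets:
    - [[0,0,0],[0.02,0,-0.015],255]
    - [[0,0,0.02],[0.055,0.005,-0.015],255]
    - [[0,0,0.05],[0.095,0.01,-0.015],255]
    - [[0,0,0.08],[0.135,0.015,-0.015],255]
    - [[0,0,0.1],[0.175,0.02,-0.015],255]
    - [[0,0,0.13],[0.215,0.025,-0.015],255]
    - [[0,0,0.15],[0.255,0.03,-0.015],255]
    - [[0,0,0.15],[0.29,0.036,-0.015],255]

```text
t: 15.65
eef_pos: [420.6, -100.3, 249.1]
tcp_rot: [3.141, -0.0, 1.602]
ft_force: [-0.3, -0.2, -0.9]
opening: 0.106
```

```bash
python3 - <<'E'
from h import *
plan((408,150,250,1.375))
E
```

```text
t 15.65 pos [ 420.6 -100.3  249.1] rpy [ 3.1411e+00 -1.0000e-04  1.6016e+00] F [-0.3 -0.2 -0.9] open 0.106 j [-0.39  0.17  1.95  0.    1.01 -0.42]
rot [0.0005, -0.0002, 0.2266] shift [0.2506, -0.0048, -0.0009] | d 250.6 deg 13.0
```

Request:
arm_command:
  targets:
    - [[0,0,0.03],[0.035,0,0],255]
    - [[0,0,0.07],[0.07,0,0],255]
    - [[0,0,0.1],[0.105,-0.002,0],255]
    - [[0,0,0.14],[0.14,-0.003,0],255]
    - [[0,0,0.18],[0.175,-0.004,0],255]
    - [[0,0,0.22],[0.21,-0.005,0],255]
    - [[0,0,0.227],[0.24,-0.005,0],255]
    - [[0,0,0.227],[0.25,-0.005,0],255]

```text
t: 16.45
eef_pos: [407.8, 149.9, 249.0]
tcp_rot: [3.141, -0.001, 1.377]
ft_force: [-0.2, -0.2, -0.9]
opening: 0.103
```

```bash
python3 - <<'E'
from h import *
plan((*pan(-190,44),243,1.375))
E
```

```text
t 16.45 pos [407.8 149.9 249. ] rpy [ 3.1413e+00 -6.0000e-04  1.3774e+00] F [-0.2 -0.2 -0.9] open 0.103 j [0.2  0.18 1.95 0.   1.01 0.39]
rot [0.0003, -0.0006, 0.0024] shift [0.1106, 0.0307, 0.0061] | d 115.0 deg 0.1
```

Request:
arm_command:
  targets:
    - [[0,0,0.002],[0.035,0.005,0.006],255]
    - [[0,0,0.002],[0.07,0.012,0.006],255]
    - [[0,0,0.002],[0.095,0.022,0.006],255]
    - [[0,0,0.002],[0.1106,0.0307,0.006],255]
    - [[0,0,0.002],[0.1106,0.0307,0.006],255]
    - [[0,0,0.002],[0.1106,0.0307,0.006],255]

```text
t: 17.05
eef_pos: [459.3, 249.5, 242.6]
tcp_rot: [-3.141, 0.001, 1.373]
ft_force: [-0.2, 0.0, -0.3]
opening: 0.106
```

```bash
python3 - <<'E'
from h import *
plan((*pan(-123,44),243,1.375))
c=get_calibration('wrist');p,d=read_camera('wrist');cv2.imwrite('pics/w6.png',p);np.save('pics/w6.npy',d)
p2,d2=read_camera('scene');cv2.imwrite('pics/s6.png',cv2.resize(p2[60:280,290:480],None,fx=2.7,fy=2.7,interpolation=cv2.INTER_CUBIC));np.save('pics/s6d.npy',d2);cv2.imwrite('pics/s6f.png',p2)
print('bar px wrist',proj(c,[*pan(-123,44),197.5]),proj(c,[[*pan(-128,18),197.5],[*pan(-128,70),197.5]]))
E
```

```text
t 17.05 pos [459.3 249.5 242.6] rpy [-3.1408e+00  6.0000e-04  1.3733e+00] F [-0.2  0.  -0.3] open 0.106 j [ 0.37  0.32  1.77 -0.    1.06  0.57]
rot [-0.0008, 0.0006, -0.0017] shift [0.0031, 0.0663, -0.0005] | d 66.4 deg 0.1
bar px wrist [[425.14036524 263.15376986]] [[413.07230773 304.0907061 ]
 [420.0851153  219.35178901]]
```

View pics/w6.png

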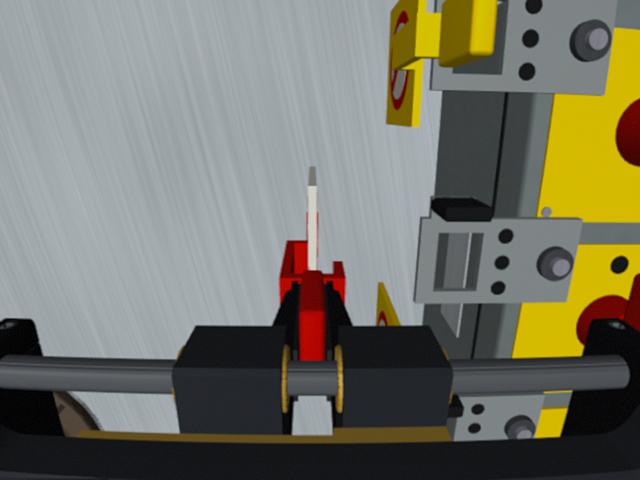

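View pics/s6.png

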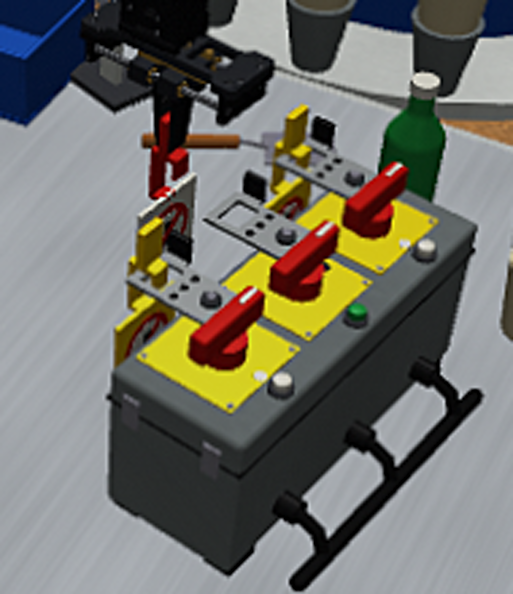

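Request:
arm_command:
  targets:
    - [[0,0,-0.002],[0.003,0.01,0],255]
    - [[0,0,-0.002],[0.003,0.025,0],255]
    - [[0,0,-0.002],[0.003,0.04,0],255]
    - [[0,0,-0.002],[0.003,0.055,0],255]
    - [[0,0,-0.002],[0.003,0.064,0],255]
    - [[0,0,-0.002],[0.003,0.0665,0],255]
    - [[0,0,-0.002],[0.003,0.0665,0],255]

```text
t: 17.85
eef_pos: [525.5, 239.6, 242.7]
tcp_rot: [-3.141, 0.0, 1.374]
ft_force: [-0.3, -0.2, -1.4]
opening: 0.103
```

```bash
python3 - <<'E'
from h import *
plan((*pan(-123,44),211,1.375))
c=get_calibration('wrist');p,d=read_camera('wrist');cv2.imwrite('pics/w7.png',p)
p2,d2=read_camera('scene');cv2.imwrite('pics/s7.png',cv2.resize(p2[90:190,320:420],None,fx=6,fy=6,interpolation=cv2.INTER_CUBIC))
E
```

```text
t 17.85 pos [525.5 239.6 242.7] rpy [-3.1411e+00  1.0000e-04  1.3743e+00] F [-0.3 -0.2 -1.4] open 0.103 j [0.31 0.4  1.64 0.   1.1  0.51]
rot [-0.0005, 0.0001, -0.0007] shift [-0.0002, -0.0005, 0.0317] | d 31.7 deg 0.0
```

View pics/w7.png

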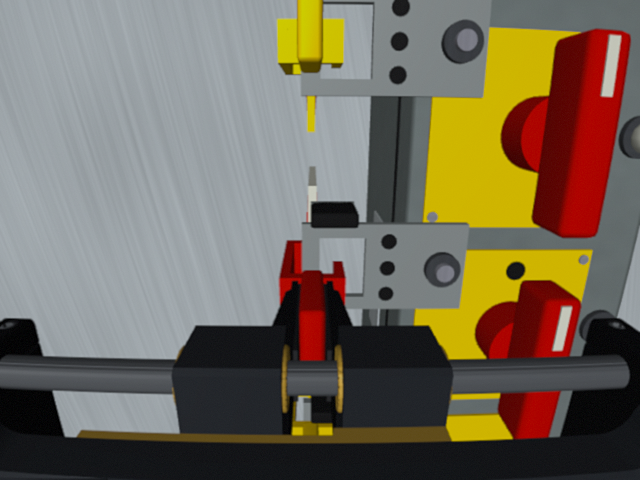

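View pics/s7.png

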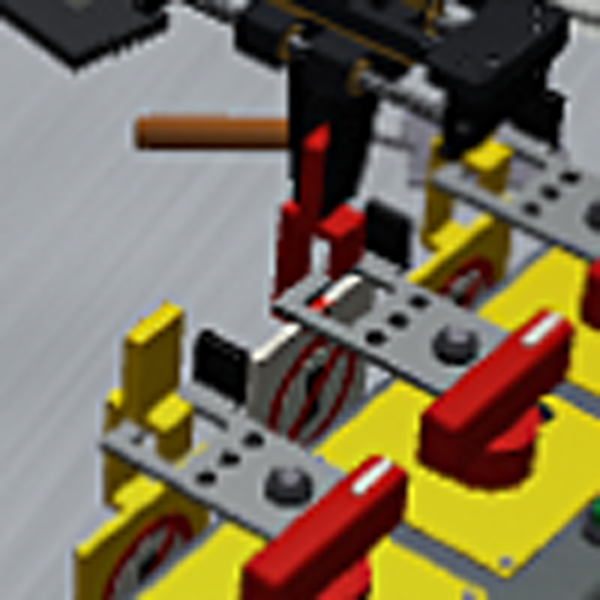

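Request:
arm_command:
  targets:
    - [[0,0,0],[0,0,0.006],255]
    - [[0,0,0],[0,0,0.013],255]
    - [[0,0,0],[0,0,0.02],255]
    - [[0,0,0],[0,0,0.026],255]
    - [[0,0,0],[0,0,0.03],255]
    - [[0,0,0],[0,0,0.03],255]
    - [[0,0,0],[0,0,0.03],255]

```text
t: 18.65
eef_pos: [525.4, 239.8, 213.0]
tcp_rot: [3.142, -0.0, 1.375]
ft_force: [0.4, -0.1, -0.6]
opening: 0.105
```

Request:
arm_command:
  targets:
    - [[0,0,0],[0,0,0.001],255]
    - [[0,0,0],[0,0,0.002],255]
    - [[0,0,0],[0,0,0.002],255]

```text
t: 18.95
eef_pos: [525.3, 239.8, 211.0]
tcp_rot: [3.141, -0.0, 1.375]
ft_force: [1.1, -0.4, -1.1]
opening: 0.103
```

```bash
python3 - <<'E'
from h import *
plan()
p2,d2=read_camera('scene');cv2.imwrite('pics/s8.png',cv2.resize(p2[90:190,320:420],None,fx=6,fy=6,interpolation=cv2.INTER_CUBIC))
E
```

```text
t 18.95 pos [525.3 239.8 211. ] rpy [ 3.1414e+00 -2.0000e-04  1.3747e+00] F [ 1.1 -0.4 -1.1] open 0.103 j [0.31 0.43 1.68 0.   1.03 0.51]
```

View pics/s8.png

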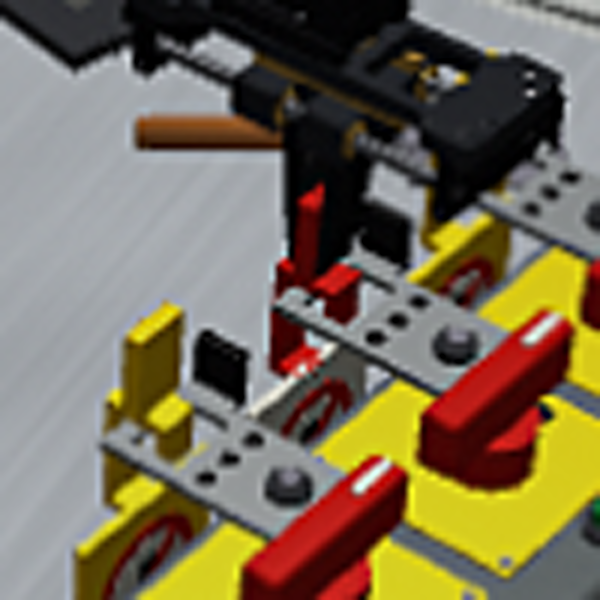

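Request:
arm_command:
  targets:
    - [[0,0,0],[0,0,0.0005],255]
    - [[0,0,0],[0,0,0.001],255]
    - [[0,0,0],[0,0,0.001],255]

```text
t: 19.3
eef_pos: [525.3, 239.8, 210.8]
tcp_rot: [3.141, -0.0, 1.375]
ft_force: [-2.0, -1.4, 6.8]
opening: 0.103
```

Contact now: +7 N upward, so the hook is resting on the bar. I open gently, with a limited opening, and lift away.

Request:
arm_command:
  targets:
    - [[0,0,0],[0,0,-0.0005],215]
    - [[0,0,0],[0,0,-0.0005],205]
    - [[0,0,0],[0,0,-0.0005],190]
    - [[0,0,0],[0,0,-0.0005],190]
    - [[0,0,0],[0,0,-0.0005],190]
    - [[0,0,0],[0,0,-0.0005],190]

```text
t: 19.9
eef_pos: [525.3, 239.8, 210.4]
tcp_rot: [-3.142, -0.0, 1.375]
ft_force: [0.1, 0.3, -0.2]
opening: 0.253
```

Request:
arm_command:
  targets:
    - [[0,0,0],[0,0,-0.01],190]
    - [[0,0,0],[0,0,-0.03],190]
    - [[0,0,0],[0,0,-0.06],190]
    - [[0,0,0],[0,0,-0.1],190]
    - [[0,0,0],[0,0,-0.14],190]
    - [[0,0,0],[0,0,-0.17],190]
    - [[0,0,0],[0,0,-0.17],190]

```text
t: 20.6
eef_pos: [526.0, 240.0, 385.6]
tcp_rot: [3.135, -0.004, 1.375]
ft_force: [-0.3, 0.3, -0.5]
opening: 0.255
```

```bash
python3 - <<'E'
from h import *
plan()
c=get_calibration('wrist');p,d=read_camera('wrist');cv2.imwrite('pics/w9.png',p)
P,uv=cloud(c,d)
b=pan(-123,44);q=(np.hypot(P[:,0]-b[0],P[:,1]-b[1])<25)&(P[:,2]>236)&(P[:,2]<256); s=P[q]
print('tab',b,cv2.minAreaRect(s[:,:2].astype(np.float32)),s.mean(0))
p2,d2=read_camera('scene');cv2.imwrite('pics/s9.png',cv2.resize(p2[60:280,290:480],None,fx=2.7,fy=2.7,interpolation=cv2.INTER_CUBIC))
E
```

```text
t 20.6 pos [526.  240.  385.6] rpy [ 3.1348 -0.0039  1.3748] F [-0.3  0.3 -0.5] open 0.255 j [0.31 0.3  1.42 0.   1.42 0.51]
tab [524.92391963 239.51149088] ((526.1754150390625, 240.057861328125), (29.865982055664062, 8.884081840515137), 78.69728088378906) [526.38952384 241.07847951 247.40653303]
```

View pics/w9.png

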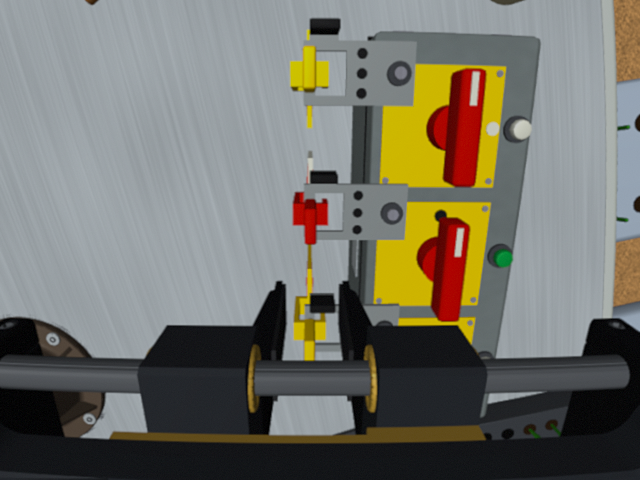

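View pics/s9.png

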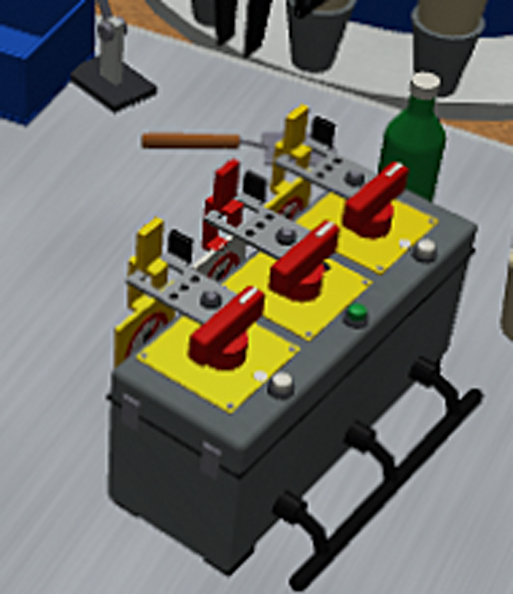

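```bash
python3 - <<'E'
from h import *
c=get_calibration('scene');a=cv2.imread('pics/scene0.png');da=np.load('pics/scene0.npy');b,db=read_camera('scene')
for p,d in((a,da),(b,db)):
    P,uv=cloud(c,d,mask(p,'yellow'))
    for ctr in [(547,355),(501,122)]:
        s=P[(np.hypot(P[:,0]-ctr[0],P[:,1]-ctr[1])<60)&(P[:,2]>225)]; print('Y',s.mean(0).round(1),end=' ')
    P,uv=cloud(c,d); s=P[(np.hypot(P[:,0]-492,P[:,1]+277)<30)&(P[:,2]>196)&(P[:,2]<215)]; print('dib',len(s),s.mean(0).round(1) if len(s) else '')
env.job_done();print(env.state()['t'])
E
```

```text
Y [548.  356.4 247.7] Y [501.6 123.  247.6] dib 61 [ 492.8 -278.9  197.7]
Y [548.  356.6 247.6] Y [501.6 123.1 247.6] dib 62 [ 493.1 -280.3  198. ]
the job is handed in; nothing more can be done
the job is handed in; nothing more can be done
```

I finished all the steps and handed the job in at about 21 s of the 72 s allowed. No verdict is reported, so these are my own checks:

- **Handle:** I turned it anticlockwise to its stop, where the moment reached about 0.57 N m. In the pictures it lies parallel to its two neighbours.
- **Hasp:** I swung it out to its stop, where the push reached about 15 N.
- **White sign:** I took it off the rack and hung it on the hasp's bar. The last wrist picture puts its tab within about 1.5 mm of the computed bar middle, with its top at 247.4 mm (expected 247.5 mm). I did not measure its tilt separately, but it hangs straight in both last pictures.
- **Yellow signs and dibber:** Before and after, the yellow signs differ by less than 0.3 mm and the dibber by about 1.5 mm. That is within the spread of the measurement and far below the 20 mm limit.
- **Gripper:** It was open and about 170 mm above the work when I handed in. The force reading was close to zero.

Two things disagreed slightly. The cameras differed by 2–3 mm on the cabinet's position, so I used the average. The arm also overshot a few mm and tilted slightly just after the final lift, clear of everything.

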